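# Seat a tile in the stencilling jig and flip the stencil frame shut over it

### The job

Get the blank tile ready for stencilling: slide it on the jig's board until it sits snug against both stops, the metal fence and the dark hinge rail, which you must find by feel. Then push the open stencil frame past upright, let go, and leave it to swing down by its own weight; it comes to rest on its catch, so finally press its free edge down until the catch snaps over and the frame is fully shut over the tile. Be gentle: never push the tile harder than about 20 N (2 kg) or the frame harder than about 25 N, and leave the things lying round the jig where they are.

Things in the scene. Friction and masses are not known exactly. Their poses are not given: they have to be found in the camera images.
- jig: Board of the stencilling jig, fixed flat on the bench top (z 0): slick grey-faced board 355 x 370 x 18 mm, x -190..165, y -185..185 mm. Origin on its underside, z up; its top, the bed, is at z 18 mm. On it the head (hinge rail, fence, back rests and hinged frame in one) is clamped, set up to 15 mm either way along x; this setting is not measured. Back rests: x -82..82, y 146..180, 56 mm high.
- rail_face (a point): Foot of the hinge rail, the tile's stop on the +y side: dark wood, 10 mm high above the bed, its face the plane jig y = 100.5 mm, 250 mm long. This point is at jig x 0, y 100.5, z 18 mm; axes as the jig's. The other stop, an aluminium fence 7 mm high along jig y at the +x side, belongs to the head: its face is at jig x = 100.5 mm plus the unknown setting, so 85.5 to 115.5 mm.
- tile: Loose blank tile, 201 x 201 x 9 mm, about 0.6 kg, flat on the bed, up to 0.04 rad askew, 8 to 20 mm short of the rail and 9 to 51 mm short of the fence; dragging it takes about 2 N. Origin at the centre of its underside, x and y along its edges, near the jig's axes. Fully seated the origin is at jig y 0 (within 1.5 mm), z 18 mm, x = the head's setting (-15..15 mm), square within 0.012 rad.
- frame (a joint): Angle (rad) of the stencil frame: 0 fully shut, 1.57 upright, 1.92 farthest back; starts at 1.66 to 1.92. Damped hinge with friction: it stays where left near upright and falls by itself only below about 1.25, in some 2 to 4 s. Let it swing untouched from 0.7 down. It lands on the catch at about 0.035; 8 to 12 N on the free bar snap it to 0, if the tile is within 2.5 mm of both stops.
- frame_hinge (a point): Hinge line of the frame, at jig x 0, y 128, z 28 mm; axes as the jig's; the line runs along jig x. The frame (0.45 kg) is 256 mm along the hinge (its middle at jig x -15..15) and reaches 258 mm from it, 1 to 13 mm above the plane through the hinge line when shut. From the hinge its free bar swings over the top from jig +y to -y. To flip it, push the bar's outer face, on the +y side when open.
- bar_when_shut (a point): Where the middle of the upper face of the frame's free bar lies when shut (bar 256 x 27.5 x 12 mm along jig x): jig x 0 (give or take 15 mm), y -116, z 41 mm; axes as the jig's. Press here to snap it shut; while it rests on the catch its top is 8 to 9 mm higher. This face is 244 mm from the hinge line; the free edge is 14 mm farther, and a 60 mm wide striker rod juts another 10 mm.
- catch_roller (a point): Axis of the sprung roller (10 mm thick) of the catch, at jig x 0, y -142, z 38 mm; axes as the jig's. The catch stands on the -y side at x -22..22, y -170..-136 mm, 33 mm high above the bed, so pushes on the tile's -y edge go beside it.
- dabber: Bystander: brown stencil dabbing block, 50 x 90 x 39 mm, loose on the bench to the right of the jig. Origin at the centre of its underside.
- pot_black: Bystander: pigment pot with a black lid, 60 mm across, 62 mm high, loose on the bench to the right of the jig. Origin at the centre of its underside.
- brush_green: Bystander: brush with a green handle, 197 mm long, loose on the bench to the left of the jig. Origin at its middle, underside.

How it is judged:
By the outcome, as a careful person would: the job done as asked, in the order asked, and still so for the second after the job is handed in, with the robot touching nothing.
It also fails if it takes over 72 s, if anything falls off the work surface, if the arm or the gripper's body presses on something with over 40 N, if the wrist force passes 120 N, or if a joint passes its speed limit or range.

### The arm

A 6-joint arm with a two-finger parallel gripper is mounted at the origin on a cart in front of the work surface, level with it; the furniture and walls round the work are solid. World frame = base frame: x ahead of the robot, y to its left, z up, the work surface at z = 0. Lengths are in m, angles in degrees, forces in N, time in s.
With the tool pointing down it reaches from about 0.4 to 0.825 m from the base axis. Payload 7 kg.
Tool frame: the origin (TCP) lies midway between the tips of the shut fingers; the grasp point (between the pads) lies 19 mm behind it; z points along the fingers, y is the line along which they close (so a half turn about z gives the same grasp; the last joint's range is limited). The gripper opens to 88 mm and grips with 3 to 60 N. Pads are 19 mm wide; open, the fingers measure 130 mm over their backs; the gripper's body (78 mm by 193 mm) begins 47 mm behind the grasp point.
Start: joints at [-55.056, 20.546, 0.682, 0, -70.136, -16.507], TCP at [0.213, -0.64, 0.227] pointing down, gripper open.
Joint ranges: [-176.03, 176.03], [-82.01, 121.73], [-58.28, 71.71], [-173.87, 95.51], [-174.79, -0.11], [-173.66, 173.66]. Speed limits (degrees/s): [136.94, 136.94, 172.46, 180, 180, 180].

### API

Orientations are given as [roll, pitch, yaw] about the fixed x, y, z axes, in that order (R = Rz(yaw) Ry(pitch) Rx(roll)).
In Python, from plant import ctrl gives the robot as it stands. The module is installed in compiled form; this text tells all that it offers.
- The arm moves only by the tool send_rows, never from a script. Its argument "plan" is a list that holds one entry, the list of rows, each a list of 6 numbers: the shift along the tool's x, y, z in cm, then the turn, a rotation vector about the tool's x, y, z in degrees. A call has 1 to 8 rows; each row is the pose to reach, as a shift and turn from the pose commanded when the call began, along the tool's axes at that moment; what a row does not reach only later rows make up. A row lasts 1/12 s, in which the tool goes at most 41.7 mm and 7.16 degrees, less where a joint would pass 70% of its speed; a pose out of reach is approached as far as the arm can. A call with a gripper value outside its range is refused whole. "fingers" is the opening, from 0 (shut) to 1 (fully open), set as the call begins (left out, the last holds). The fingers move at their own pace and stop on an object; the grip force is fixed at half the most. Time passes only in rows, so rows that repeat a pose let the fingers close. It gives the time, the measured TCP pose, the force, the opening and the grip force at its end, in the units of the state.
- ctrl.get_obs(): the state, without advancing time (a new reading comes with each control period).
- ctrl.snapshot(name): name is "scene" or "side" or "wrist"; returns a dict with "img" (384x512x3 uint8, red, green, blue), "K" (3x3 intrinsics, pixels), "pose" (4x4, takes a point from camera to world coordinates). Camera axes: x right, y down, z forward; pixel columns grow to the right and rows downward; lengths in m; the calibration is good to about 2 mm. The wrist camera is an equidistant fisheye: a pixel r from the principal point sees the ray r / f radians off the axis. A picture is of the moment at which its call begins. There is no depth.
- ctrl.close_job(): hands the job in; it is judged then, once.
The state is a dict: "clock": time; "joint_pos": joint angles; "qvel": joint speeds; "tau": joint torques, N m; "tool_pos": TCP position; "orientation": TCP orientation; "force": force on the tool from outside, world axes, zero at the start; "moment": the same for the moment, N m; "opening": finger opening in m; "gripper_force": force on a finger pad.
Only numpy, scipy, OpenCV 4.12 (cv2) and the standard library are available. Lean on these libraries where they do the work, as an engineer would, in place of code of your own. Each camera call takes 0.05 s, during which the arm holds its last target. There are 200 camera calls.

## Working session

There is one attempt and no reset: what is moved stays moved. The work goes in short steps, Python scripts to look and compute and a tool call to move; the robot and the scene stay as the last step left them, time stands still between calls to the robot, and variables do not carry over. Pictures are saved under pics/ and viewed, at most 10 in all, crops included, and the job is handed in when it is done.

Besides the shell and the picture viewer there is one more tool, called after "Request:" in YAML: its name, and indented under it one key for each argument. send_rows: Moves the arm, as the interface text tells. Its arguments: {"type":"object","properties":{"plan":{"type":"array","items":{"type":"array","items":{"type":"array","items":{"type":"number"}}}},"fingers":{"type":"number"}},"required":["plan"]}

```bash
mkdir -p pics; python3 - <<'E'
from plant import ctrl
import cv2,numpy as np
print(ctrl.get_obs())
for n in("scene","side"):
    s=ctrl.snapshot(n); cv2.imwrite(f"pics/{n}0.png",s["img"][:,:,::-1]); np.savez(f"pics/{n}0.npz",**s); print(n,s["K"].round(1).tolist(),s["pose"].round(4).tolist())
E
```

```text
{'clock': 0.0, 'joint_pos': array([-5.50574964e+01,  2.05903828e+01,  6.34477164e-01, -2.00947789e-02,
       -7.01360230e+01, -1.65051195e+01]), 'qvel': array([-0.0089776 , -0.00100071, -0.06994734, -0.01874549, -0.03856127,
       -0.01887342]), 'tau': array([-4.81436982e-04, -5.82714915e+01,  2.93051952e+01,  6.99681357e+00,
        6.84410290e-03, -1.57301256e-04]), 'tool_pos': array([ 0.21328283, -0.63990639,  0.22563999]), 'orientation': array([ 1.79906492e+02, -8.00744764e-03, -1.61569452e+02]), 'force': array([-1.0093958 , -0.36146259,  0.22684992]), 'moment': array([-0.04217365, -0.00817664, -0.0281666 ]), 'gripper_force': 0.0, 'opening': 0.08763389635873388}
scene [[440.2, 0.0, 255.2], [0.0, 440.2, 189.4], [0.0, 0.0, 1.0]] [[0.9228, 0.1577, -0.3516, 1.1137], [0.3845, -0.4369, 0.8132, -1.3323], [-0.0254, -0.8856, -0.4638, 0.8071], [0.0, 0.0, 0.0, 1.0]]
side [[368.6, 0.0, 254.0], [0.0, 368.6, 198.4], [0.0, 0.0, 1.0]] [[-0.9835, -0.1524, 0.0978, 0.4164], [-0.1811, 0.8352, -0.5192, 0.7098], [-0.0026, -0.5283, -0.849, 1.2306], [0.0, 0.0, 0.0, 1.0]]
```

View pics/scene0.png

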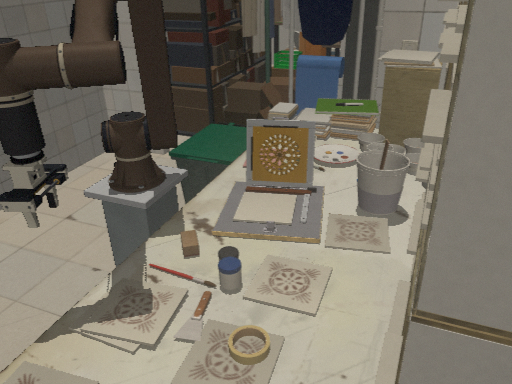

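View pics/side0.png

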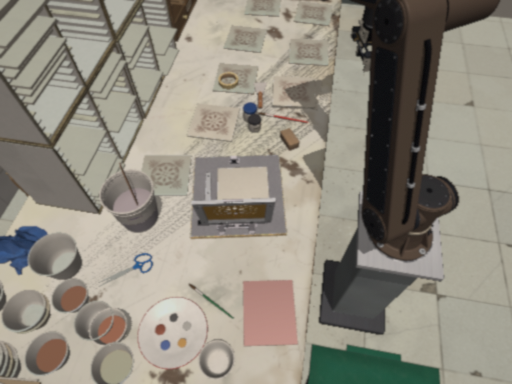

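The scene view shows the jig around pixels (220–325, 185–238), with the frame open behind it. The tile is at (235–295, 190–223) and the fence at about (305, 205). The side view shows the board at (192–285, 155–235). I'll zoom in on both.

```bash
cat > h.py <<'E'
import numpy as np,cv2
def ray(s,px):
    K,T=s["K"],s["pose"]
    d=cv2.undistortPoints(np.array(px,float).reshape(-1,1,2),K,None).reshape(-1,2)
    d=np.c_[d,np.ones(len(d))]@T[:3,:3].T
    return T[:3,3],d
def onz(s,px,z):
    o,d=ray(s,px); return o+d*((z-o[2])/d[:,2])[:,None]
def tri(s1,p1,s2,p2):
    o1,d1=ray(s1,[p1]);o2,d2=ray(s2,[p2])
    A=np.c_[d1[0],-d2[0]];t=np.linalg.lstsq(A,o2-o1,rcond=None)[0]
    a,b=o1+t[0]*d1[0],o2+t[1]*d2[0];return (a+b)/2,np.linalg.norm(a-b)
def proj(s,P):
    T=np.linalg.inv(s["pose"]);q=np.atleast_2d(P)@T[:3,:3].T+T[:3,3];q=q@s["K"].T;return q[:,:2]/q[:,2:]
E
python3 - <<'E'
import cv2
a=cv2.imread("pics/scene0.png")[110:250,205:340];cv2.imwrite("pics/c1.png",cv2.resize(a,None,fx=4.2,fy=4.2,interpolation=cv2.INTER_CUBIC))
a=cv2.imread("pics/side0.png")[145:245,180:300];cv2.imwrite("pics/c2.png",cv2.resize(a,None,fx=6,fy=6,interpolation=cv2.INTER_CUBIC))
E
```

```text
(no output)
```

View pics/c1.png

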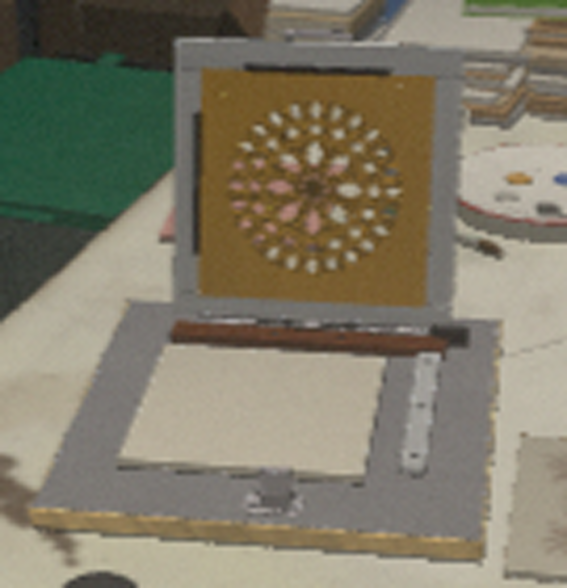

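View pics/c2.png

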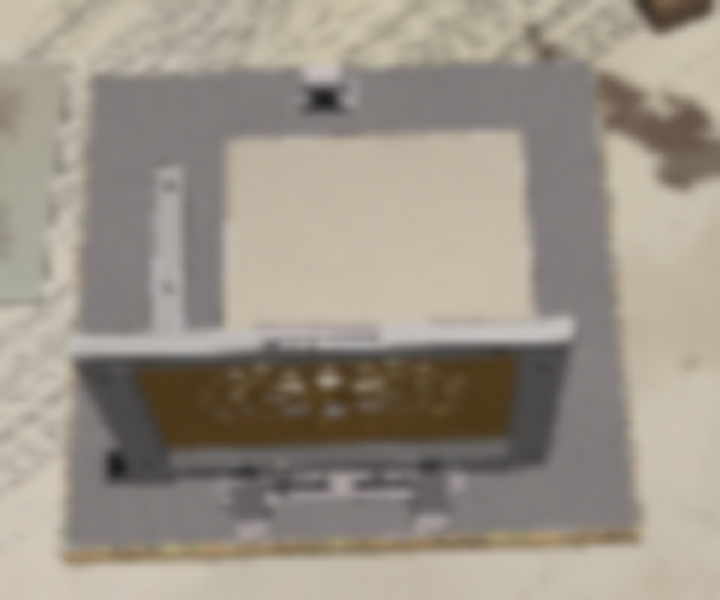

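The crops show the board corners, tile corners, fence and open bar clearly. In c1, the board is at (32,512), (484,540), (499,320), (130,302), and the tile at (120,462), (366,475), (386,358), (165,345). In c2, the board is at (93,75), (592,65), (638,535), (68,548), and the tile at (228,140), (523,132).

```bash
cat >> h.py <<'E'
S=np.load("pics/scene0.npz");D=np.load("pics/side0.npz")
c1=lambda p:(np.array(p,float)+.5)/4.2-.5+[205,110]
c2=lambda p:(np.array(p,float)+.5)/6-.5+[180,145]
E
python3 - <<'E'
from h import *
np.set_printoptions(precision=4,suppress=True)
b1=[(32,512),(484,540),(499,320),(130,302)];b2=[(592,65),(93,75),(68,548),(638,535)]
for p,q in zip(b1,b2): print("board tri",*tri(S,c1(p),D,c2(q)), onz(S,c1([p]),.018)[0],onz(D,c2([q]),.018)[0])
W=(onz(S,c1(b1),.018)+onz(D,c2(b2),.018))[:,:2]/2
J=np.array([[-.19,-.185],[.165,-.185],[.165,.185],[-.19,.185]])
def fit(J,W):
    U,s,V=np.linalg.svd((J-J.mean(0)).T@(W-W.mean(0)));R=(U@V).T
    return R,W.mean(0)-R@J.mean(0)
R,t=fit(J,W);print("yaw",np.degrees(np.arctan2(R[1,0],R[0,0])),"t",t,"res",W-(J@R.T+t))
np.savez("jig.npz",R=R,t=t)
toJ=lambda P:(np.atleast_2d(P)[:,:2]-t)@R
ts=[(120,462),(366,475),(386,358),(165,345)]
print("tile scene",toJ(onz(S,c1(ts),.027)))
print("tile side",toJ(onz(D,c2([(523,132),(228,140)]),.027)))
for p,q in zip(ts[:2],[(523,132),(228,140)]):print("tile tri",tri(S,c1(p),D,c2(q)))
print("fence scene",toJ(onz(S,c1([(402,466),(417,352)]),.025)),"side",toJ(onz(D,c2([(183,168),(183,325)]),.025)))
# frame: top corners from scene(175,38),(465,50) ; side outer top corners
for p,q in [((175,38),(575,322)),((465,50),(75,342))]:
    P,e=tri(S,c1(p),D,c2(q));print("frame corner",P,e,toJ(P))
E
```

```text
board tri [ 0.4938 -0.2633  0.0118] 0.0025914809881250286 [ 0.4972 -0.2717  0.018 ] [ 0.4945 -0.2577  0.018 ]
board tri [ 0.8355 -0.1868  0.0178] 0.002502712886406287 [ 0.8367 -0.1865  0.018 ] [ 0.8342 -0.1869  0.018 ]
board tri [0.7536 0.1685 0.0184] 0.0014545843609091173 [0.7541 0.1696 0.018 ] [0.753  0.1682 0.018 ]
board tri [0.4126 0.0948 0.014 ] 0.002057889056402151 [0.415  0.0876 0.018 ] [0.4136 0.0972 0.018 ]
yaw 12.871229055830284 t [ 0.637  -0.0447] res [[ 0.0029  0.0027]
 [-0.0036  0.0016]
 [-0.0031 -0.0035]
 [ 0.0038 -0.0009]]
tile scene [[-0.1307 -0.1225]
 [ 0.0674 -0.1166]
 [ 0.0661  0.0796]
 [-0.1332  0.0798]]
tile side [[-0.1341 -0.1133]
 [ 0.0655 -0.1155]]
tile tri (array([ 0.5328, -0.1876,  0.023 ]), np.float64(0.0021220713367033186))
tile tri (array([ 0.7275, -0.1428,  0.0264]), np.float64(0.0017970540871963616))
fence scene [[ 0.0943 -0.0963]
 [ 0.0921  0.0979]] side [[ 0.0957 -0.0949]
 [ 0.0931  0.0294]]
frame corner [0.4612 0.1141 0.277 ] 0.0018189091063217913 [[-0.136  0.194]]
frame corner [0.7104 0.1705 0.2744] 0.0017873182083959441 [[0.1195 0.1934]]
```

```bash
cat >> h.py <<'E'
from scipy.spatial.transform import Rotation as Ro
import json
g=np.load("jig.npz");JR,Jt=g["R"],g["t"];JYAW=np.degrees(np.arctan2(JR[1,0],JR[0,0]))
def W(x,y,z): return np.r_[JR@[x,y]+Jt,z]
def toJ(P): return np.r_[(np.array(P)[:2]-Jt)@JR,P[2]]
def Rm(yaw): return Ro.from_euler("xyz",[180,0,yaw],degrees=True).as_matrix()
def row(p0,y0,p1,y1):   # rounded row and resulting commanded pose
    r=np.round(np.r_[Rm(y0).T@(np.array(p1)-p0)*100],2);a=round(-(y1-y0),1)
    return r.tolist()+[0,0,a], np.array(p0)+Rm(y0)@r/100, y0-a
E
python3 - <<'E'
from h import *
p,y=np.array([.213,-.64,.227]),-161.563
Y=JYAW-90
for T in [W(-.004,-.150,.10),W(-.004,-.150,.021)]:
    r,p,y=row(p,y,T,Y);print(r,p,y,toJ(p))
E
```

```text
[-57.19, 28.17, 12.7, 0, 0, np.float64(-84.4)] [ 0.66645457 -0.19188902  0.1       ] -77.16299999999998 [-0.00403645 -0.15003114  0.1       ]
[-0.0, -0.0, 7.9, 0, 0, np.float64(-0.0)] [ 0.66645457 -0.19188902  0.021     ] -77.16299999999998 [-0.00403645 -0.15003114  0.021     ]
```

Request:
send_rows:
  plan:
    - [[-28.6,14.1,1,0,0,-42.2],[-28.6,14.1,1,0,0,-42.2],[-28.6,14.1,1,0,0,-42.2],[-28.6,14.1,1,0,0,-42.2],[-28.6,14.1,1,0,0,-42.2],[-28.6,14.1,1,0,0,-42.2],[-28.6,14.1,1,0,0,-42.2],[-28.6,14.1,1,0,0,-42.2]]
  fingers: 1

```text
clock: 0.77
tool_pos: [0.4421, -0.4134, 0.2162]
orientation: [180.0, 0.0, -119.2]
force: [-0.4, -0.6, -0.6]
opening: 0.0875
gripper_force: 0.0
```

```bash
python3 - <<'E'
from h import *
p,y=np.array([.213,-.64,.227]),-161.563
p=p+Rm(y)@[-.286,.141,.01];y+=42.2;print(p,y)
Y=JYAW-90
for T in [W(-.004,-.150,.10),W(-.004,-.150,.021)]:
    r,p,y=row(p,y,T,Y);print(r,p,y,toJ(p))
E
```

```text
[ 0.43972728 -0.4157864   0.217     ] -119.36299999999999
[-30.64, -8.78, 11.7, 0, 0, np.float64(-42.2)] [ 0.66648817 -0.19180135  0.1       ] -77.16299999999998 [-0.00398417 -0.14995316  0.1       ]
[0.0, 0.0, 7.9, 0, 0, np.float64(-0.0)] [ 0.66648817 -0.19180135  0.021     ] -77.16299999999998 [-0.00398417 -0.14995316  0.021     ]
```

Request:
send_rows:
  plan:
    - [[-30.64,-8.78,8.7,0,0,-42.2],[-30.64,-8.78,8.7,0,0,-42.2],[-30.64,-8.78,8.7,0,0,-42.2],[-30.64,-8.78,8.7,0,0,-42.2],[-30.64,-8.78,8.7,0,0,-42.2],[-30.64,-8.78,8.7,0,0,-42.2],[-30.64,-8.78,8.7,0,0,-42.2],[-30.64,-8.78,8.7,0,0,-42.2]]

```text
clock: 1.43
tool_pos: [0.668, -0.1901, 0.1284]
orientation: [180.0, 0.0, -77.1]
force: [0.3, -0.4, 0.1]
opening: 0.0874
gripper_force: 0.0
```

Request:
send_rows:
  plan:
    - [[0,0,3,0,0,0],[0,0,6,0,0,0],[0,0,8,0,0,0],[0,0,8,0,0,0],[0,0,8,0,0,0]]

```text
clock: 1.85
tool_pos: [0.666, -0.1922, 0.0483]
orientation: [179.8, 0.0, -77.2]
force: [0.4, 0.2, 0.8]
opening: 0.0878
gripper_force: 0.0
```

```bash
python3 - <<'E'
from h import *
from plant import ctrl
o=ctrl.get_obs();print(o["tool_pos"],o["orientation"],toJ(o["tool_pos"]),o["force"])
a=ctrl.snapshot("scene")["img"][110:250,205:340,::-1];b=ctrl.snapshot("wrist");print(b["K"],b["pose"].round(3))
a=cv2.resize(a,(400,415),interpolation=cv2.INTER_CUBIC);b=cv2.resize(b["img"][:,:,::-1],(400,300))
cv2.imwrite("pics/d1.png",np.hstack([a,np.vstack([b,np.zeros((115,400,3),np.uint8)])]))
E
```

```text
[ 0.66604773 -0.19217896  0.04829704] [ 1.79814350e+02  3.19394853e-02 -7.71525613e+01] [-0.00449765 -0.15022317  0.04829704] [0.35264917 0.24528574 0.76009345]
[[297.31863964   0.         255.33187931]
 [  0.         297.31863964 196.31605765]
 [  0.           0.           1.        ]] [[-0.975 -0.212 -0.066  0.686]
 [-0.222  0.931  0.291 -0.271]
 [-0.     0.298 -0.955  0.209]
 [ 0.     0.     0.     1.   ]]
```

View pics/d1.png

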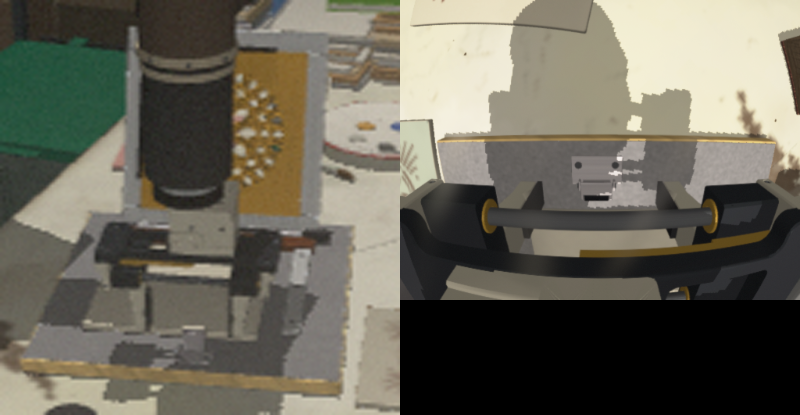

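The wrist view shows the two fingers straddling the catch (catch at about (597,178) in d1), both clear of it. I'll descend and push toward the rail.

Request:
send_rows:
  plan:
    - [[0,0,1.5,0,0,0],[0,0,2.7,0,0,0],[0,0,2.7,0,0,0],[0,0,2.7,0,0,0],[-0.4,0,2.7,0,0,0],[-0.8,0,2.7,0,0,0],[-1.1,0,2.7,0,0,0],[-1.3,0,2.7,0,0,0]]

```text
clock: 2.62
tool_pos: [0.6643, -0.1789, 0.0232]
orientation: [-180.0, -0.0, -77.1]
force: [0.3, 1.4, 1.3]
opening: 0.0876
gripper_force: 0.0
```

Request:
send_rows:
  plan:
    - [[-0.15,0,0,0,0,0],[-0.3,0,0,0,0,0],[-0.45,0,0,0,0,0],[-0.6,0,0,0,0,0],[-0.75,0,0,0,0,0],[-0.9,0,0,0,0,0]]

```text
clock: 3.12
tool_pos: [0.6621, -0.1707, 0.0225]
orientation: [180.0, -0.0, -77.2]
force: [1.1, -2.9, -1.3]
opening: 0.0877
gripper_force: 1.2
```

Request:
send_rows:
  plan:
    - [[-0.15,0,0,0,0,0],[-0.3,0,0,0,0,0],[-0.45,0,0,0,0,0],[-0.6,0,0,0,0,0],[-0.75,0,0,0,0,0],[-0.8,0,0,0,0,0]]

```text
clock: 3.62
tool_pos: [0.6602, -0.1627, 0.0225]
orientation: [180.0, -0.0, -77.2]
force: [0.4, -3.6, -1.5]
opening: 0.0877
gripper_force: 1.3
```

Request:
send_rows:
  plan:
    - [[-0.1,0,0,0,0,0],[-0.2,0,0,0,0,0],[-0.3,0,0,0,0,0],[-0.4,0,0,0,0,0]]

```text
clock: 3.95
tool_pos: [0.6594, -0.1589, 0.0226]
orientation: [180.0, -0.0, -77.2]
force: [-0.0, -2.9, -0.5]
opening: 0.0876
gripper_force: 1.3
```

Request:
send_rows:
  plan:
    - [[-0.06,0,0,0,0,0],[-0.12,0,0,0,0,0],[-0.18,0,0,0,0,0]]

```text
clock: 4.2
tool_pos: [0.659, -0.1572, 0.0226]
orientation: [180.0, -0.0, -77.2]
force: [1.9, -2.6, -1.7]
opening: 0.0873
gripper_force: 1.2
```

Request:
send_rows:
  plan:
    - [[-0.06,0,0,0,0,0],[-0.12,0,0,0,0,0]]

```text
clock: 4.37
tool_pos: [0.6587, -0.156, 0.0226]
orientation: [-180.0, -0.0, -77.2]
force: [0.5, -2.4, -1.8]
opening: 0.0873
gripper_force: 1.2
```

Request:
send_rows:
  plan:
    - [[-0.05,0,0,0,0,0],[-0.1,0,0,0,0,0]]

```text
clock: 4.53
tool_pos: [0.6585, -0.155, 0.0225]
orientation: [180.0, 0.0, -77.2]
force: [1.1, -2.4, -1.1]
opening: 0.0879
gripper_force: 1.2
```

Request:
send_rows:
  plan:
    - [[-0.05,0,0,0,0,0],[-0.1,0,0,0,0,0]]

```text
clock: 4.7
tool_pos: [0.6582, -0.1544, 0.0226]
orientation: [180.0, -0.0, -77.2]
force: [0.7, -6.7, -1.7]
opening: 0.0874
gripper_force: 3.0
```

Request:
send_rows:
  plan:
    - [[-0.05,0,0,0,0,0],[-0.1,0,0,0,0,0]]

```text
clock: 4.87
tool_pos: [0.6578, -0.1543, 0.0226]
orientation: [180.0, -0.1, -77.2]
force: [1.9, -11.3, -2.6]
opening: 0.0876
gripper_force: 4.9
```

```bash
python3 - <<'E'
from h import *
print(toJ([.6578,-.1543,.0226]))
y=-77.163;p=W(-.004,-.150,.023)+Rm(y)@[-.040,0,0];print(toJ(p))
p=p+Rm(y)@[.02,0,-.08];print(toJ(p))
Y=JYAW-180
for T,yy in [(W(-.10,-.09,.103),(y+Y)/2),(W(-.160,-.005,.103),Y),(W(-.16,-.005,.023),Y)]:
    r,p,y=row(p,y,T,yy);print(r,y,toJ(p))
E
```

```text
[-0.00410021 -0.11145872  0.0226    ]
[-0.0039761  -0.11000001  0.023     ]
[-0.00398805 -0.13        0.103     ]
[-3.99, 9.6, 0.0, 0, 0, np.float64(45.0)] -122.163 [-0.0999642  -0.09004266  0.103     ]
[-1.76, 10.26, 0.0, 0, 0, np.float64(45.0)] -167.163 [-0.16001749 -0.00501253  0.103     ]
[-0.0, 0.0, 8.0, 0, 0, np.float64(-0.0)] -167.163 [-0.16001749 -0.00501253  0.023     ]
```

Request:
send_rows:
  plan:
    - [[1,0,0,0,0,0],[2,0,0,0,0,0],[2,0,-3,0,0,0],[2,0,-6,0,0,0],[2,0,-8,0,0,0],[2,0,-8,0,0,0]]

```text
clock: 5.37
tool_pos: [0.6657, -0.1735, 0.1081]
orientation: [-179.6, -0.1, -77.1]
force: [0.2, -0.7, 0.6]
opening: 0.0875
gripper_force: 0.0
```

Request:
send_rows:
  plan:
    - [[-4,9.6,0,0,0,45],[-4,9.6,0,0,0,45],[-4,9.6,0,0,0,45],[-4,9.6,0,0,0,45],[-4,9.6,0,0,0,45],[-4,9.6,0,0,0,45],[-4,9.6,0,0,0,45],[-4,9.6,0,0,0,45]]

```text
clock: 6.03
tool_pos: [0.5601, -0.1551, 0.1026]
orientation: [-180.0, 0.0, -122.3]
force: [-0.5, 0.3, 0.4]
opening: 0.0875
gripper_force: 0.0
```

Request:
send_rows:
  plan:
    - [[-1.76,10.26,0,0,0,45],[-1.76,10.26,0,0,0,45],[-1.76,10.26,0,0,0,45],[-1.76,10.26,0,0,0,45],[-1.76,10.26,0,0,0,45],[-1.76,10.26,0,0,0,45],[-1.76,10.26,0,0,0,45],[-1.76,10.26,0,0,0,45]]

```text
clock: 6.7
tool_pos: [0.4827, -0.0854, 0.1027]
orientation: [180.0, 0.0, -167.2]
force: [-0.1, -0.2, -0.7]
opening: 0.0878
gripper_force: 0.0
```

Request:
send_rows:
  plan:
    - [[0,0,3,0,0,0],[0,0,4,0,0,0],[0,0,4,0,0,0],[0,0,4,0,0,0]]

```text
clock: 7.03
tool_pos: [0.4823, -0.0857, 0.0623]
orientation: [-180.0, -0.1, -167.0]
force: [0.3, 0.1, 0.4]
opening: 0.0873
gripper_force: 0.0
```

```bash
python3 - <<'E'
from h import *
from plant import ctrl
o=ctrl.get_obs();print(o["tool_pos"],o["orientation"],toJ(o["tool_pos"]),o["force"],o["joint_pos"])
b=ctrl.snapshot("wrist");a=ctrl.snapshot("scene")["img"][110:250,205:340,::-1]
a=cv2.resize(a,(370,384),interpolation=cv2.INTER_CUBIC)
cv2.imwrite("pics/d2.png",np.hstack([a,cv2.resize(b["img"][:,:,::-1],(430,384))]))
E
```

```text
[ 0.48234716 -0.08569479  0.06231137] [-1.79996494e+02 -8.43220124e-02 -1.67040442e+02] [-0.15986193 -0.00549336  0.06231137] [0.28239045 0.06204988 0.42666772] [ 1.29771220e+01  1.34595471e+01 -3.43587481e+01  5.17413243e-03
 -4.22660281e+01 -9.00213930e+01]
```

View pics/d2.png

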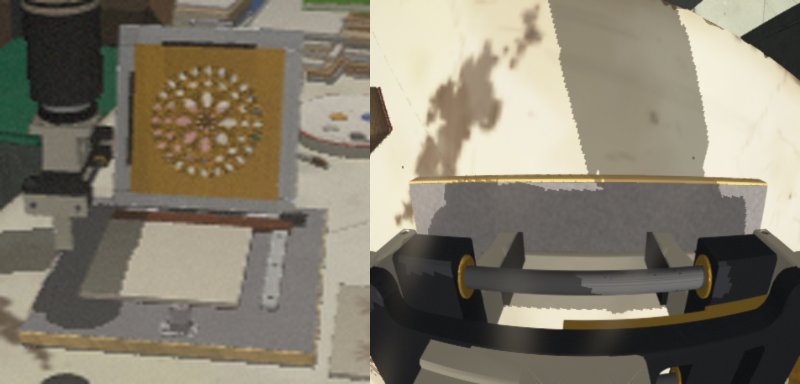

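d2 shows the tile (90–250, 222–305) lying against the rail. The fingers hover beside its -x edge. I'll descend and push toward the fence.

Request:
send_rows:
  plan:
    - [[0,0,2,0,0,0],[0,0,4,0,0,0],[0,0,4,0,0,0],[-0.4,0,4,0,0,0],[-0.7,0,4,0,0,0],[-0.9,0,4,0,0,0],[-1,0,4,0,0,0]]

```text
clock: 7.72
tool_pos: [0.4937, -0.0829, 0.0238]
orientation: [-180.0, 0.1, -167.1]
force: [-1.1, 0.1, 0.9]
opening: 0.0876
gripper_force: 0.0
```

Request:
send_rows:
  plan:
    - [[-0.15,0,0,0,0,0],[-0.3,0,0,0,0,0],[-0.45,0,0,0,0,0],[-0.6,0,0,0,0,0],[-0.75,0,0,0,0,0],[-0.9,0,0,0,0,0],[-1.05,0,0,0,0,0],[-1.2,0,0,0,0,0]]

```text
clock: 8.38
tool_pos: [0.5011, -0.0815, 0.0226]
orientation: [-180.0, -0.3, -167.2]
force: [-8.3, -1.3, 11.2]
opening: 0.0876
gripper_force: 5.6
```

Request:
send_rows:
  plan:
    - [[-0.15,0,0,0,0,0],[-0.3,0,0,0,0,0],[-0.45,0,0,0,0,0],[-0.6,0,0,0,0,0],[-0.75,0,0,0,0,0],[-0.9,0,0,0,0,0]]

```text
clock: 8.88
tool_pos: [0.51, -0.0795, 0.0226]
orientation: [-180.0, -0.3, -167.2]
force: [-7.6, -1.9, 11.0]
opening: 0.0874
gripper_force: 5.8
```

The 11 N vertical force is unexpected, so I'll look before pushing on.

```bash
python3 - <<'E'
from h import *
from plant import ctrl
o=ctrl.get_obs();print(o["force"],o["moment"],toJ(o["tool_pos"]),o["orientation"],o["joint_pos"])
b=ctrl.snapshot("side")["img"][140:250,180:320,::-1];a=ctrl.snapshot("scene")["img"][150:250,205:340,::-1]
cv2.imwrite("pics/d3.png",np.hstack([cv2.resize(a,(400,300),interpolation=cv2.INTER_CUBIC),cv2.resize(b,(400,300),interpolation=cv2.INTER_CUBIC)]))
E
```

```text
[-7.55879114 -1.8791884  10.95417331] [-0.72151963  3.14376629  0.02093755] [-0.13148252 -0.00559669  0.02257454] [-179.99820168   -0.28529701 -167.18919098] [ 1.29565963e+01  1.91399721e+01 -3.31045418e+01  1.74025522e-03
 -3.80407868e+01 -9.01471561e+01]
```

View pics/d3.png

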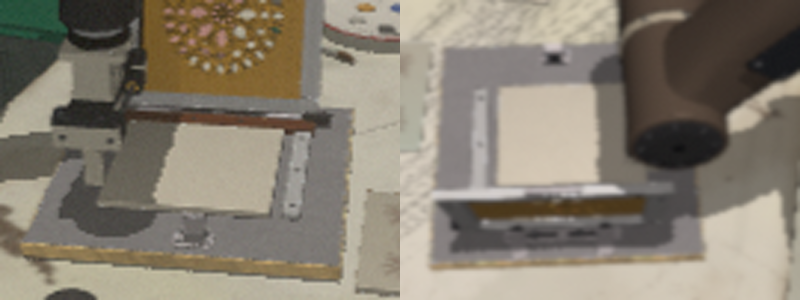

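d3 shows the fingers (left panel, about (95,175)) against the tile edge with nothing else touching. I'll back off and retry about 2 mm higher to clear any vertical jamming.

Request:
send_rows:
  plan:
    - [[0.2,0,0,0,0,0],[0.6,0,0,0,0,0],[0.6,0,0,0,0,0],[0.6,0,0,0,0,0]]

```text
clock: 9.32
tool_pos: [0.5069, -0.0799, 0.0226]
orientation: [180.0, 0.0, -167.2]
force: [0.9, 0.0, -0.6]
opening: 0.0875
gripper_force: 0.0
```

Request:
send_rows:
  plan:
    - [[0,0,-0.1,0,0,0],[0,0,-0.1,0,0,0],[0,0,-0.1,0,0,0],[0,0,-0.1,0,0,0],[0,0,-0.1,0,0,0],[0,0,-0.1,0,0,0]]

```text
clock: 9.82
tool_pos: [0.5069, -0.0799, 0.0235]
orientation: [180.0, -0.0, -167.2]
force: [0.8, 0.3, -0.3]
opening: 0.088
gripper_force: 0.0
```

Request:
send_rows:
  plan:
    - [[-0.1,0,0,0,0,0],[-0.2,0,0,0,0,0],[-0.3,0,0,0,0,0],[-0.4,0,0,0,0,0]]

```text
clock: 10.15
tool_pos: [0.5104, -0.0791, 0.0235]
orientation: [180.0, -0.1, -167.2]
force: [-2.8, -0.7, 2.1]
opening: 0.0876
gripper_force: 1.6
```

Request:
send_rows:
  plan:
    - [[-0.1,0,0,0,0,0],[-0.2,0,0,0,0,0],[-0.3,0,0,0,0,0],[-0.4,0,0,0,0,0]]

```text
clock: 10.48
tool_pos: [0.5127, -0.0787, 0.0233]
orientation: [180.0, -0.2, -167.2]
force: [-5.9, -1.9, 5.3]
opening: 0.0878
gripper_force: 3.7
```

Request:
send_rows:
  plan:
    - [[-0.1,0,-0.05,0,0,0],[-0.2,0,-0.1,0,0,0],[-0.3,0,-0.1,0,0,0],[-0.4,0,-0.1,0,0,0]]

```text
clock: 10.82
tool_pos: [0.5183, -0.0773, 0.0243]
orientation: [180.0, -0.0, -167.2]
force: [-2.5, -1.4, -1.1]
opening: 0.0873
gripper_force: 1.1
```

Request:
send_rows:
  plan:
    - [[-0.1,0,0,0,0,0],[-0.2,0,0,0,0,0],[-0.3,0,0,0,0,0],[-0.4,0,0,0,0,0]]

```text
clock: 11.15
tool_pos: [0.5225, -0.0763, 0.0245]
orientation: [180.0, -0.0, -167.2]
force: [-2.6, -1.2, 0.5]
opening: 0.0876
gripper_force: 1.3
```

Request:
send_rows:
  plan:
    - [[-0.05,0,0,0,0,0],[-0.1,0,0,0,0,0],[-0.15,0,0,0,0,0]]

```text
clock: 11.4
tool_pos: [0.5238, -0.076, 0.0245]
orientation: [180.0, -0.0, -167.2]
force: [-3.9, -1.6, 0.4]
opening: 0.0873
gripper_force: 2.0
```

Request:
send_rows:
  plan:
    - [[-0.05,0,0,0,0,0],[-0.1,0,0,0,0,0]]

```text
clock: 11.57
tool_pos: [0.5239, -0.076, 0.0244]
orientation: [180.0, -0.1, -167.2]
force: [-7.1, -1.6, 3.0]
opening: 0.0875
gripper_force: 3.8
```

Request:
send_rows:
  plan:
    - [[-0.05,0,0,0,0,0],[-0.1,0,0,0,0,0]]

```text
clock: 11.73
tool_pos: [0.524, -0.076, 0.0243]
orientation: [180.0, -0.2, -167.2]
force: [-9.5, -2.1, 6.9]
opening: 0.0876
gripper_force: 5.5
```

```bash
python3 - <<'E'
from h import *
print(toJ([.524,-.076,.0243]))
y=-167.163;p=W(-.16,-.005,.023)+Rm(y)@[-.0445,0,-.002];print(toJ(p))
p=p+Rm(y)@[.025,0,-.08];print(toJ(p))
Y=JYAW-90
for T,yy in [(W(-.08,-.10,.105),(y+Y)/2),(W(-.004,-.135,.105),Y),(W(-.004,-.135,.024),Y)]:
    r,p,y=row(p,y,T,yy);print(r,y,toJ(p))
E
```

```text
[-0.11709608 -0.00532078  0.0243    ]
[-0.11550001 -0.00502658  0.025     ]
[-0.1405     -0.00501165  0.105     ]
[-6.06, -9.5, -0.0, 0, 0, np.float64(-45.0)] -122.16300000000001 [-0.07995677 -0.10004784  0.105     ]
[-2.9, -7.84, -0.0, 0, 0, np.float64(-45.0)] -77.16300000000001 [-0.00403438 -0.13502427  0.105     ]
[-0.0, -0.0, 8.1, 0, 0, np.float64(-0.0)] -77.16300000000001 [-0.00403438 -0.13502427  0.024     ]
```

Request:
send_rows:
  plan:
    - [[0.5,0,0,0,0,0],[2,0,0,0,0,0],[2.5,0,-3,0,0,0],[2.5,0,-6,0,0,0],[2.5,0,-8,0,0,0],[2.5,0,-8,0,0,0]]

```text
clock: 12.23
tool_pos: [0.5059, -0.0805, 0.1097]
orientation: [-179.9, 0.6, -167.1]
force: [1.0, 0.6, -1.0]
opening: 0.0873
gripper_force: 0.0
```

Request:
send_rows:
  plan:
    - [[-6.06,-9.5,0,0,0,-45],[-6.06,-9.5,0,0,0,-45],[-6.06,-9.5,0,0,0,-45],[-6.06,-9.5,0,0,0,-45],[-6.06,-9.5,0,0,0,-45],[-6.06,-9.5,0,0,0,-45],[-6.06,-9.5,0,0,0,-45],[-6.06,-9.5,0,0,0,-45]]

```text
clock: 12.9
tool_pos: [0.5829, -0.1603, 0.1046]
orientation: [-179.9, 0.1, -122.0]
force: [0.2, 0.4, 0.5]
opening: 0.088
gripper_force: 0.0
```

Request:
send_rows:
  plan:
    - [[-2.9,-7.84,0,0,0,-45],[-2.9,-7.84,0,0,0,-45],[-2.9,-7.84,0,0,0,-45],[-2.9,-7.84,0,0,0,-45],[-2.9,-7.84,0,0,0,-45],[-2.9,-7.84,0,0,0,-45],[-2.9,-7.84,0,0,0,-45],[-2.9,-7.84,0,0,0,-45]]

```text
clock: 13.57
tool_pos: [0.6643, -0.1773, 0.1045]
orientation: [-179.9, -0.0, -77.2]
force: [0.5, 0.0, -0.9]
opening: 0.0877
gripper_force: 0.0
```

Request:
send_rows:
  plan:
    - [[0,0,3,0,0,0],[0,0,6,0,0,0],[0,0,8.1,0,0,0],[0,0,8.1,0,0,0],[-0.4,0,8.1,0,0,0],[-0.8,0,8.1,0,0,0],[-1.2,0,8.1,0,0,0],[-1.6,0,8.1,0,0,0]]

```text
clock: 14.23
tool_pos: [0.6606, -0.1613, 0.025]
orientation: [-179.9, -0.0, -77.2]
force: [0.2, 0.0, 0.3]
opening: 0.0876
gripper_force: 0.0
```

Request:
send_rows:
  plan:
    - [[-0.1,0,0,0,0,0],[-0.2,0,0,0,0,0],[-0.3,0,0,0,0,0],[-0.4,0,0,0,0,0]]

```text
clock: 14.57
tool_pos: [0.6592, -0.1579, 0.0238]
orientation: [-180.0, -0.0, -77.2]
force: [0.1, -0.6, -0.2]
opening: 0.0875
gripper_force: 0.0
```

Request:
send_rows:
  plan:
    - [[-0.07,0,0,0,0,0],[-0.14,0,0,0,0,0],[-0.21,0,0,0,0,0],[-0.28,0,0,0,0,0]]

```text
clock: 14.9
tool_pos: [0.6584, -0.1553, 0.0235]
orientation: [180.0, 0.0, -77.2]
force: [-0.5, -0.2, 0.6]
opening: 0.0878
gripper_force: 0.0
```

Request:
send_rows:
  plan:
    - [[-0.05,0,0,0,0,0],[-0.1,0,0,0,0,0]]

```text
clock: 15.07
tool_pos: [0.6582, -0.1544, 0.0235]
orientation: [180.0, -0.0, -77.2]
force: [0.4, -2.3, -0.2]
opening: 0.0871
gripper_force: 1.2
```

Request:
send_rows:
  plan:
    - [[-0.05,0,0,0,0,0],[-0.1,0,0,0,0,0]]

```text
clock: 15.23
tool_pos: [0.658, -0.1541, 0.0236]
orientation: [180.0, -0.0, -77.2]
force: [-0.2, -6.4, -0.9]
opening: 0.0874
gripper_force: 3.2
```

The tile is seated against both stops. Next is the frame: retreat, lift over it, and come down behind it with the fingers shut.

Request:
send_rows:
  plan:
    - [[1,0,0,0,0,0],[2,0,-1,0,0,0],[2,0,-5,0,0,0],[2,0,-9,0,0,0],[2,0,-13,0,0,0],[2,0,-17,0,0,0],[2,0,-21,0,0,0],[2,0,-25,0,0,0]]

```text
clock: 15.9
tool_pos: [0.6621, -0.1736, 0.277]
orientation: [-179.9, -0.0, -77.2]
force: [1.0, 0.6, 1.1]
opening: 0.0878
gripper_force: 0.0
```

Request:
send_rows:
  plan:
    - [[0,0,-4,0,0,0],[-2,0,-7,0,0,0],[-6,0,-7,0,0,0],[-10,0,-7,0,0,0],[-14,0,-7,0,0,0],[-18,0,-7,0,0,0],[-18,0,-7,0,0,0]]
  fingers: 0

```text
clock: 16.48
tool_pos: [0.6214, 0.0075, 0.3452]
orientation: [-179.9, 0.1, -76.9]
force: [1.4, -1.2, 0.2]
opening: 0.0463
gripper_force: 0.0
```

Request:
send_rows:
  plan:
    - [[-4,0,0,0,0,0],[-8,0,0,0,0,0],[-12,0,0,0,0,0],[-16,0,0,0,0,0],[-20,0,0,0,0,0],[-20.6,0,0,0,0,0],[-20.6,0,0,0,0,0],[-20.6,0,0,0,0,0]]

```text
clock: 17.15
tool_pos: [0.5768, 0.2036, 0.3442]
orientation: [-180.0, 0.0, -77.1]
force: [-0.6, 1.0, 0.4]
opening: 0.0009
gripper_force: 0.0
```

```bash
python3 - <<'E'
from h import *
from plant import ctrl
o=ctrl.get_obs();print(o["joint_pos"],o["orientation"],toJ(o["tool_pos"]),o["opening"],o["force"])
D2=ctrl.snapshot("side");b=D2["img"][120:270,160:320,::-1];S2=ctrl.snapshot("scene");a=S2["img"][60:250,185:340,::-1]
cv2.imwrite("pics/d4.png",np.hstack([cv2.resize(a,(400,490),interpolation=cv2.INTER_CUBIC),cv2.resize(b,(400,490),interpolation=cv2.INTER_CUBIC)]))
E
```

```text
[ 3.77177055e+01  1.16712734e+01  3.52525051e+00  5.74949774e-04
 -8.18302187e+01 -2.48140233e+01] [-1.79978196e+02  9.45418180e-03 -7.70962344e+01] [-0.00338414  0.25548365  0.34423201] 0.0009168026102070207 [-0.62380176  0.9989916   0.36403445]
```

View pics/d4.png

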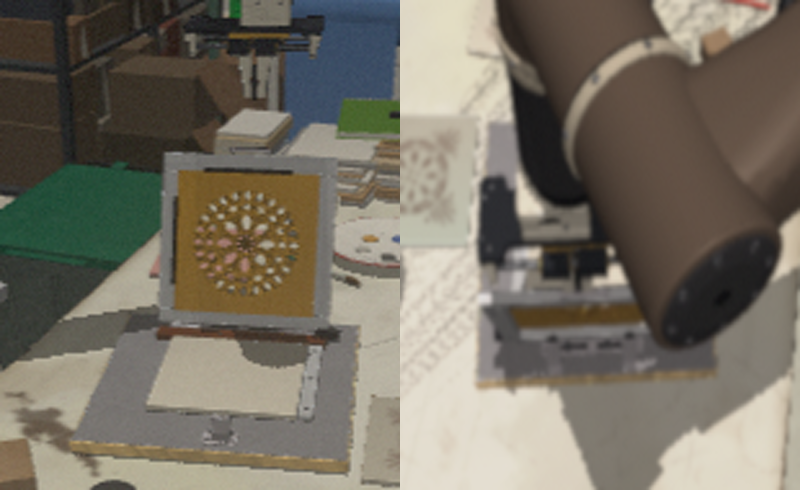

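d4 shows the tile snug in the corner and the shut fingers behind and above the frame (left panel, about (262,90)). I'll descend and push the bar gently toward -y.

Request:
send_rows:
  plan:
    - [[0,0,3,0,0,0],[0,0,6,0,0,0],[0,0,8.2,0,0,0],[0,0,8.2,0,0,0],[0.5,0,8.2,0,0,0],[1,0,8.2,0,0,0],[1.5,0,8.2,0,0,0],[2,0,8.2,0,0,0]]

```text
clock: 17.92
tool_pos: [0.5822, 0.1839, 0.2635]
orientation: [-179.8, 0.1, -77.2]
force: [-1.7, 2.7, 0.1]
opening: 0.0001
gripper_force: 1.1
```

Request:
send_rows:
  plan:
    - [[0.4,0,0,0,0,0],[0.8,0,0,0,0,0],[1.2,0,0,0,0,0],[1.6,0,0,0,0,0],[2,0,0,0,0,0],[2.4,0,0,0,0,0],[2.8,0,0,0,0,0],[3.2,0,0,0,0,0]]

```text
clock: 18.58
tool_pos: [0.5884, 0.1525, 0.2616]
orientation: [180.0, -0.0, -77.2]
force: [-1.1, 1.5, 1.4]
opening: 0.0001
gripper_force: 1.0
```

Request:
send_rows:
  plan:
    - [[0.5,0,0,0,0,0],[1,0,0,0,0,0],[1.5,0,0,0,0,0],[2,0,0,0,0,0],[2.5,0,0,0,0,0],[3,0,0,0,0,0],[3.5,0,0,0,0,0],[4,0,0,0,0,0]]

```text
clock: 19.25
tool_pos: [0.5972, 0.1133, 0.2615]
orientation: [180.0, -0.0, -77.2]
force: [-0.4, 0.9, 0.9]
opening: 0.0
gripper_force: 0.6
```

Request:
send_rows:
  plan:
    - [[0.5,0,0,0,0,0],[1,0,0,0,0,0],[1.5,0,0,0,0,0],[2,0,0,0,0,0],[2.5,0,0.1,0,0,0],[3,0,0.1,0,0,0],[3.5,0,0.2,0,0,0],[4,0,0.2,0,0,0]]

```text
clock: 19.92
tool_pos: [0.6061, 0.0743, 0.2593]
orientation: [180.0, -0.0, -77.2]
force: [0.4, 0.5, -0.6]
opening: 0.0005
gripper_force: 0.4
```

Request:
send_rows:
  plan:
    - [[0.5,0,0.1,0,0,0],[1,0,0.2,0,0,0],[1.5,0,0.3,0,0,0],[2,0,0.4,0,0,0],[2.5,0,0.5,0,0,0],[3,0,0.6,0,0,0],[3.5,0,0.7,0,0,0],[4,0,0.8,0,0,0]]

```text
clock: 20.58
tool_pos: [0.615, 0.0354, 0.2513]
orientation: [180.0, 0.0, -77.2]
force: [0.2, 0.3, 1.0]
opening: 0.0007
gripper_force: 0.1
```

Request:
send_rows:
  plan:
    - [[0.5,0,0.1,0,0,0],[1,0,0.2,0,0,0],[1.5,0,0.3,0,0,0],[2,0,0.4,0,0,0],[2.5,0,0.5,0,0,0],[3,0,0.6,0,0,0]]

```text
clock: 21.08
tool_pos: [0.6217, 0.0061, 0.2455]
orientation: [180.0, -0.0, -77.2]
force: [0.5, 0.2, -0.3]
opening: 0.0005
gripper_force: 0.0
```

Request:
send_rows:
  plan:
    - [[-1,0,0,0,0,0],[-2,0,-2,0,0,0],[-2,0,-6,0,0,0],[-2,0,-10,0,0,0],[-2,0,-10,0,0,0],[-2,0,-10,0,0,0],[-2,0,-10,0,0,0],[-2,0,-10,0,0,0]]

```text
clock: 21.75
tool_pos: [0.6166, 0.0262, 0.3444]
orientation: [179.9, 0.0, -77.2]
force: [-0.3, 0.0, -0.3]
opening: 0.0004
gripper_force: 0.0
```

Request:
send_rows:
  plan:
    - [[0,0,0,0,0,0],[0,0,0,0,0,0],[0,0,0,0,0,0],[0,0,0,0,0,0],[0,0,0,0,0,0],[0,0,0,0,0,0],[0,0,0,0,0,0],[0,0,0,0,0,0]]

```text
clock: 22.42
tool_pos: [0.6171, 0.0261, 0.3456]
orientation: [-180.0, 0.0, -77.2]
force: [0.4, 0.7, -0.3]
opening: 0.0008
gripper_force: 0.0
```

Request:
send_rows:
  plan:
    - [[0,0,0,0,0,0],[0,0,0,0,0,0],[0,0,0,0,0,0],[0,0,0,0,0,0],[0,0,0,0,0,0],[0,0,0,0,0,0],[0,0,0,0,0,0],[0,0,0,0,0,0]]

```text
clock: 23.08
tool_pos: [0.6171, 0.0261, 0.3456]
orientation: [-180.0, 0.0, -77.2]
force: [-0.5, 0.9, 0.3]
opening: 0.0002
gripper_force: 0.0
```

```bash
python3 - <<'E'
from h import *
from plant import ctrl
o=ctrl.get_obs();print(o["clock"],toJ(o["tool_pos"]))
b=ctrl.snapshot("side")["img"][120:270,160:320,::-1];S2=ctrl.snapshot("scene");a=S2["img"][60:250,185:340,::-1]
np.savez("pics/s5.npz",**S2)
cv2.imwrite("pics/d5.png",np.hstack([cv2.resize(a,(400,490),interpolation=cv2.INTER_CUBIC),cv2.resize(b,(400,490),interpolation=cv2.INTER_CUBIC)]))
E
```

```text
23.0833 [-0.00353545  0.0734996   0.34557638]
```

View pics/d5.png

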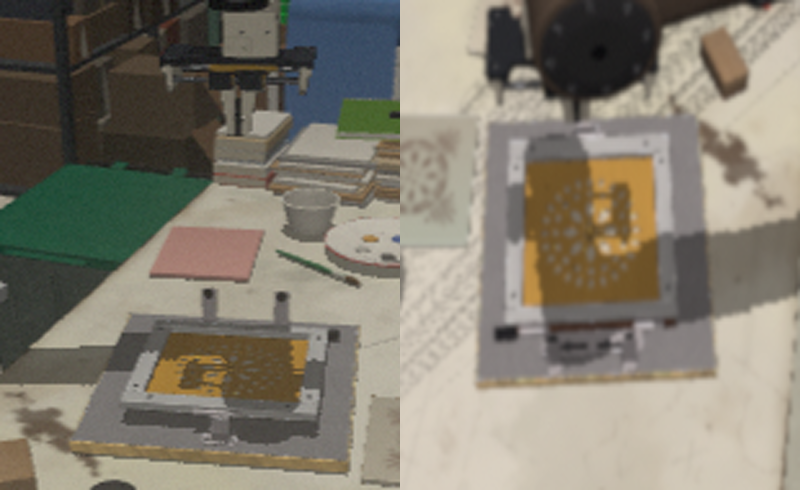

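d5 shows the frame resting on its catch over the tile, with the front bar at about (220,415) in the left panel. I'll move above the bar and press.

Request:
send_rows:
  plan:
    - [[4,0,0,0,0,0],[8,0,0,0,0,0],[12,0,0,0,0,0],[16,0,0,0,0,0],[19,0,0,0,0,0],[19,0,0,0,0,0]]

```text
clock: 23.68
tool_pos: [0.6597, -0.1642, 0.3443]
orientation: [179.9, -0.0, -77.4]
force: [0.2, 1.8, -0.8]
opening: 0.0006
gripper_force: 0.0
```

Request:
send_rows:
  plan:
    - [[0,0,4,0,0,0],[0,0,8,0,0,0],[0,0,12,0,0,0],[0,0,16,0,0,0],[0,0,20,0,0,0],[0,0,24,0,0,0],[0,0,26,0,0,0],[0,0,26,0,0,0]]

```text
clock: 24.35
tool_pos: [0.6556, -0.1586, 0.0795]
orientation: [179.5, 0.2, -77.2]
force: [-0.9, 0.1, -0.6]
opening: 0.0004
gripper_force: 0.0
```

Request:
send_rows:
  plan:
    - [[0,0,0.5,0,0,0],[0,0,1,0,0,0],[0,0,1.5,0,0,0],[0,0,2,0,0,0],[0,0,2.4,0,0,0],[0,0,2.7,0,0,0],[0,0,2.7,0,0,0],[0,0,2.7,0,0,0]]

```text
clock: 25.02
tool_pos: [0.6594, -0.1592, 0.0586]
orientation: [180.0, -0.0, -77.2]
force: [-0.0, 0.5, 0.7]
opening: 0.0004
gripper_force: 0.0
```

```bash
python3 - <<'E'
from h import *
from plant import ctrl
o=ctrl.get_obs();print(o["clock"],toJ(o["tool_pos"]),o["force"])
E
```

```text
25.0167 [-0.00367629 -0.11657691  0.05860916] [-0.02542666  0.53948077  0.66449093]
```

Now 1 mm per row until contact.

Request:
send_rows:
  plan:
    - [[0,0,0.2,0,0,0],[0,0,0.4,0,0,0],[0,0,0.6,0,0,0],[0,0,0.7,0,0,0],[0,0,0.8,0,0,0],[0,0,0.8,0,0,0]]

```text
clock: 25.52
tool_pos: [0.6592, -0.1591, 0.0502]
orientation: [180.0, 0.0, -77.2]
force: [-0.4, -0.1, -1.0]
opening: 0.0002
gripper_force: 0.0
```

Request:
send_rows:
  plan:
    - [[0,0,0.05,0,0,0],[0,0,0.1,0,0,0],[0,0,0.15,0,0,0]]

```text
clock: 25.77
tool_pos: [0.6595, -0.1591, 0.0492]
orientation: [-180.0, -0.0, -77.2]
force: [-1.2, 0.8, 3.5]
opening: 0.0004
gripper_force: 1.6
```

Request:
send_rows:
  plan:
    - [[0,0,0.05,0,0,0],[0,0,0.1,0,0,0]]

```text
clock: 25.93
tool_pos: [0.6595, -0.1592, 0.0488]
orientation: [-180.0, -0.0, -77.1]
force: [-4.1, 1.0, 7.8]
opening: 0.0005
gripper_force: 4.2
```

Request:
send_rows:
  plan:
    - [[0,0,0.04,0,0,0],[0,0,0.08,0,0,0]]

```text
clock: 26.1
tool_pos: [0.6595, -0.1592, 0.0484]
orientation: [-180.0, -0.0, -77.1]
force: [-3.3, 0.5, 7.5]
opening: 0.0003
gripper_force: 3.8
```

Request:
send_rows:
  plan:
    - [[0,0,0.04,0,0,0],[0,0,0.08,0,0,0]]

```text
clock: 26.27
tool_pos: [0.6595, -0.1593, 0.0474]
orientation: [-180.0, -0.0, -77.2]
force: [-2.1, 0.5, 6.0]
opening: 0.0007
gripper_force: 2.8
```

Request:
send_rows:
  plan:
    - [[0,0,0.05,0,0,0],[0,0,0.1,0,0,0],[0,0,0.15,0,0,0],[0,0,0.2,0,0,0]]

```text
clock: 26.6
tool_pos: [0.6595, -0.1593, 0.0445]
orientation: [-180.0, -0.0, -77.2]
force: [0.4, -1.5, 1.6]
opening: 0.0003
gripper_force: 0.4
```

Request:
send_rows:
  plan:
    - [[0,0,0.05,0,0,0],[0,0,0.1,0,0,0],[0,0,0.15,0,0,0]]

```text
clock: 26.85
tool_pos: [0.6592, -0.159, 0.0425]
orientation: [180.0, 0.0, -77.2]
force: [0.4, 0.2, -0.0]
opening: 0.0003
gripper_force: 0.0
```

The force has dropped to zero, so the catch has snapped over. I'll feel for the shut height.

Request:
send_rows:
  plan:
    - [[0,0,0.05,0,0,0],[0,0,0.1,0,0,0],[0,0,0.13,0,0,0],[0,0,0.13,0,0,0]]

```text
clock: 27.18
tool_pos: [0.6593, -0.1591, 0.0415]
orientation: [180.0, 0.0, -77.2]
force: [-0.1, 0.3, -0.1]
opening: 0.0004
gripper_force: 0.0
```

Request:
send_rows:
  plan:
    - [[0,0,0.04,0,0,0],[0,0,0.08,0,0,0]]

```text
clock: 27.35
tool_pos: [0.6594, -0.1591, 0.0413]
orientation: [-180.0, -0.0, -77.2]
force: [-1.8, 1.4, 6.5]
opening: 0.0001
gripper_force: 3.1
```

The bar is firm at z 41 mm, which is fully shut. I'll retreat and take a final look.

Request:
send_rows:
  plan:
    - [[0,0,-1,0,0,0],[0,0,-4,0,0,0],[0,0,-8,0,0,0],[0,0,-12,0,0,0],[0,0,-16,0,0,0],[0,0,-20,0,0,0],[0,0,-20,0,0,0],[0,0,-20,0,0,0]]

```text
clock: 28.02
tool_pos: [0.6608, -0.1593, 0.2453]
orientation: [-179.6, -0.1, -77.2]
force: [-0.4, 0.1, -1.2]
opening: 0.0001
gripper_force: 0.0
```

Request:
send_rows:
  plan:
    - [[0,0,0,0,0,0],[0,0,0,0,0,0],[0,0,0,0,0,0],[0,0,0,0,0,0]]

```text
clock: 28.35
tool_pos: [0.6589, -0.1591, 0.2395]
orientation: [179.9, 0.0, -77.2]
force: [-0.1, -0.1, -1.0]
opening: 0.001
gripper_force: 0.0
```

```bash
python3 - <<'E'
from h import *
from plant import ctrl
b=ctrl.snapshot("side")["img"][60:320,150:330,::-1];a=ctrl.snapshot("scene")["img"][120:290,185:340,::-1]
cv2.imwrite("pics/d6.png",np.hstack([cv2.resize(a,(400,440),interpolation=cv2.INTER_CUBIC),cv2.resize(b,(305,440),interpolation=cv2.INTER_CUBIC)]))
E
```

```text
(no output)
```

View pics/d6.png

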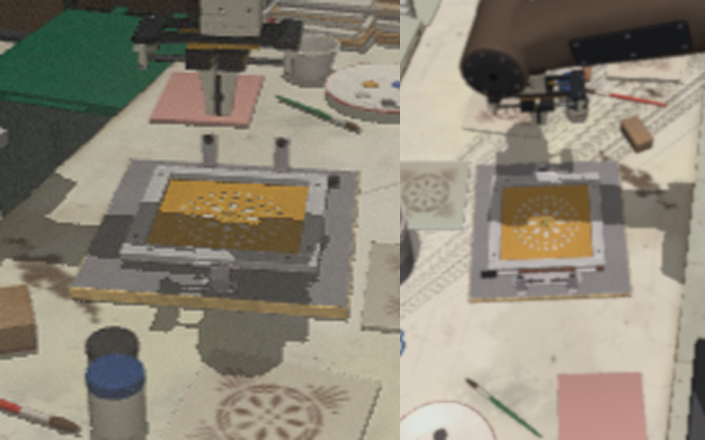

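d6 shows the frame flat and shut over the tile, front bar at about (220,255). The pots, brushes and dabber are undisturbed.

```bash
python3 -c "
from plant import ctrl
print(ctrl.close_job())"
```

```text
the job is handed in; nothing more can be done
None
```

The tile is snug against the rail and the fence, and the frame fell by itself and is snapped fully shut over it; highest force readings were about 13 N on the tile and 9 N on the frame, and I handed the job in at about 28 s.

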